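# Stand the knocked-over bottle back on the ledge

## Robot

A 6-joint arm with a two-finger parallel gripper is mounted at the origin on the work surface. World frame = base frame: x ahead of the robot, y to its left, z up, the work surface at z = 0. Lengths are in m, angles in degrees, forces in N, time in s.
With the tool pointing down it reaches from about 0.35 to 0.875 m from the base axis. Payload 4.2 kg.
Tool frame: the origin (TCP) lies between the finger pads; the fingertips stand 11 mm ahead of it and the grasp point (between the pads) lies 8 mm behind it; z points along the fingers, y is the direction in which the jaws open and shut (so a half turn about z gives the same grasp; the last joint's range is limited). The gripper opens to 87 mm and grips with 3 to 60 N. Pads are 19 mm wide; open, the fingers measure 117 mm over their backs; the gripper's body (75 mm by 190 mm) begins 51 mm behind the grasp point.
Start: joints at [89.645, 22.042, 0.453, 0, -68.411, -14.817], TCP at [0.164, 0.603, 0.234] pointing down, gripper open.
Joint ranges: [-179.83, 179.83], [-69.29, 118.12], [-61.27, 80.66], [-181.25, 117.63], [-171.15, -9.14], [-177.46, 177.46]. Speed limits (degrees/s): [159.86, 159.86, 180, 180, 180, 180].

## Interface

Orientations are given as a 3x3 rotation matrix whose columns are the frame's x, y, z axes.
In Python, from station import sense, capture, get_calibration, finish_job, search_frame, cut_out gives the robot as it stands.
- The arm moves only by the tool arm_command, never from a script. Its argument "rows" is a list of rows, each an object with "fingers": the opening in per cent of the stroke, from 0 (shut) to 100 (fully open); "travel": the shift along the tool's x, y, z in cm, a list of three; "roll": the turn about the tool's z in degrees. A call has 1 to 10 rows; each row is the pose to reach, as a shift and turn from the pose commanded when the call began, along the tool's axes at that moment; what a row does not reach only later rows make up. A row lasts 1/10 s, in which the tool goes at most 50 mm and 8.59 degrees, less where a joint would pass 70% of its speed; a pose out of reach is approached as far as the arm can. A call with a gripper value outside its range is refused whole. The fingers move at their own pace and stop on an object; the grip force is fixed at half the most. Time passes only in rows, so rows that repeat a pose let the fingers close. It gives the time, the measured TCP pose, the force and the opening at its end, in the units of the state.
- sense(): the state, without advancing time (a new reading comes with each control period).
- capture(name): name is "side" or "top"; returns (picture, depth): 420x560x3 uint8, red, green, blue; 420x560 float32, m along the optical axis (not along the pixel's ray), 0 where there is no reading.
- get_calibration(name): a dict with "fov_y" (degrees; the focal length in pixels is half the picture's height over the tangent of half this angle, whatever the lens; pixels are square), "cx", "cy" (the principal point, pixels), "origin" and "attitude" of the camera in the world. Camera axes: x right, y down, z forward; pixel columns grow to the right and rows downward; lengths in m; the calibration is good to about 2 mm. A picture is of the moment at which its call begins. get_calibration takes no time and is no camera call.
- finish_job(): hands the job in, once; it reports no verdict.
Trained networks look in the newest picture that a camera, given by its name, has taken for a name from the list of things; names that differ only in an ending like _2 or _b are one class to them, and where a whole thing is asked for, a point or a joint stands for the part that bears it (a point fixed in the world has none). Each returns a list of dicts, best first, with "p" (0 to 1); they miss things now and then, are a little off and sometimes report something else, mostly with a low value. They report only what shows in the picture. A call takes as long as a camera call. They do not tell look-alikes from the thing itself.
- search_frame(camera, label): "position" ([x, y, z] in m, in world coordinates, good to about 4 mm: the middle of the surface that is visible of it).
- cut_out(camera, label): "mask" (420x560 bool, what is visible of it).
The state is a dict: "time_s": time; "joints": joint angles; "joint_velocities": joint speeds; "effort": joint torques, N m; "tcp_pos": TCP position; "ee_rot": TCP orientation; "wrist_force": force on the tool from outside, world axes, zero at the start; "moment": the same for the moment, N m; "gripper_width": opening from 0.0 (shut) to 1.0 (fully open).
Only numpy, scipy, OpenCV 4.12 (cv2) and the standard library are available. Lean on these libraries where they do the work, as an engineer would, in place of code of your own. Each camera call takes 0.05 s, during which the arm holds its last target. There are 200 camera calls.

## Task

The blue bottle of shoe dressing has been knocked over on the cobbler's bench. Pick it up and stand it upright, cap up, in the middle of the one empty ring on the wooden ledge. Set it down gently, without dropping or banging it, then let go, leaving the two standing bottles and everything else on the bench where they are.

Things in the scene. Friction and masses are not known exactly. Their poses are not given: they have to be found in the camera images.
- fallen_mid (a point): the knocked-over blue bottle with black cap, closed, 170 mm long. Point on its axis, half-way along; +x runs from base to cap (level at the start, cap any way but to the ledge, 28 mm above the table). Body 56 x 56 mm square for 112 mm from the base, a shoulder, then the round cap, 34 mm across, over the last 44 mm (middle of the cap 63 mm from this point)
- fallen: the same blue bottle, 0.26 to 0.44 kg, weight low (about 65 mm from its base): held by the cap it may swing in the grip, so look or feel again before setting it down. Axes as above, origin 28 mm from its axis, on the side it lies on at the start
- ledge: low dark wooden ledge fixed on the table, 120 (x) x 370 (y) x 30 mm high, origin at the centre of its underside; three white-ringed places in a row along its y
- place0 (a point): centre of the first white ring (94 mm across) on top of the ledge, 120 mm from the next
- place1 (a point): centre of the middle white ring on top of the ledge
- place2 (a point): centre of the third white ring on top of the ledge
- white_mid (a point): white bottle with a red cap standing in one of the rings, same shape and size as the blue one; point half-way up (85 mm above its base), z up
- white_bottle: the same white bottle; origin at the centre of its base, z up
- green_mid (a point): green bottle with a yellow cap standing in another of the rings, same shape and size; point half-way up (85 mm above its base), z up
- green_bottle: the same green bottle; origin at the centre of its base, z up
- hammer_spot (a point): hammer lying on the table, 260 mm long; bystander, point at its underside
- brush_spot (a point): small brush lying on the table, 170 mm long; bystander, point at its underside
- polish_tin_spot (a point): flat round polish tin, 80 mm wide, 35 mm high; bystander, point at its underside
- steel_flask_spot (a point): ribbed steel drinking flask standing upright, 72 mm wide, 200 mm tall; bystander, point at its underside
- last_spot (a point): pale wooden shoe last, 230 x 70 mm, 98 mm high; bystander, point at its underside
There are look-alikes about, which are no part of the job. Leave any pink look-alike of the white_bottle alone.

How it is judged (in metres and radians):
At the end, for the whole second after the job is handed in: The blue bottle stands cap up (within 0.06 rad) on the ledge, at rest and released, its axis within 18 mm of the centre of the ring that was empty; white and green bottles stand within 15 mm of where they were (tilt under 0.1 rad), hammer, brush, tin, flask and last within 30 mm ((horizontal distance between fallen_mid and place0 below 0.018 m or horizontal distance between fallen_mid and place1 below 0.018 m or horizontal distance between fallen_mid and place2 below 0.018 m) and angle between fallen_mid's own x axis and vertical below 0.06 rad and z of fallen_mid in the frame of ledge between 0.109 and 0.121 m and linear speed of fallen below 0.02 m/s and angular speed of fallen below 0.1 rad/s and angle between each of white_bottle, green_bottle's own z axis and vertical below 0.1 rad and distance of each of white_mid, green_mid from where it was at the start of the episode below 0.015 m and distance of each of hammer_spot, brush_spot, polish_tin_spot, steel_flask_spot, last_spot from where it was at the start of the episode below 0.03 m); the robot touches nothing.
It fails at once if a standing bottle is pushed more than 15 mm or tipped (distance of any of white_mid, green_mid from where it was at the start of the episode above 0.015 m or angle between any of white_bottle, green_bottle's own z axis and vertical above 0.2 rad).
It fails at once if the blue bottle is let fall: in the air, touching nothing, more than 6 mm above its standing height on the ledge (contact force between fallen and anything else below 0.02 N and z of fallen_mid in the frame of ledge above 0.121 m).
It fails at once if the blue bottle is banged or pressed hard onto the ledge (more than 60 N between them) (contact force between fallen and ledge above 60 N).
It fails at once if a bystander (hammer, brush, tin, flask, last) is shifted more than 30 mm (distance of any of hammer_spot, brush_spot, polish_tin_spot, steel_flask_spot, last_spot from where it was at the start of the episode above 0.03 m).
It also fails if it takes over 64 s, if anything falls off the work surface, if the arm or the gripper's body presses on something with over 40 N, if the wrist force passes 120 N, or if a joint passes its speed limit or range.

## Working session

There is one attempt and no reset: what is moved stays moved. The work goes in short steps, Python scripts to look and compute and a tool call to move; the robot and the scene stay as the last step left them, time stands still between calls to the robot, and variables do not carry over. Pictures are saved under pics/ and viewed, about 8 in all and at most 12, crops included, and the job is handed in when it is done.

Besides the shell and the picture viewer there is one more tool, called after ">>>" as name(argument=value, ...) on one line, values as JSON. arm_command: Moves the arm, as the interface text tells. Its arguments: {"type":"object","properties":{"rows":{"type":"array","items":{"type":"object","properties":{"fingers":{"type":"number"},"travel":{"type":"array","items":{"type":"number"}},"roll":{"type":"number"}}}}},"required":["rows"]}

```bash
mkdir -p pics; ls
cat > h.py <<'E'
import numpy as np, cv2, math
from station import *
def cam(n):
    c=get_calibration(n); f=210/math.tan(math.radians(c['fov_y'])/2)
    return f,c['cx'],c['cy'],np.array(c['origin']),np.array(c['attitude'])
def cloud(n,d):
    f,cx,cy,o,R=cam(n); v,u=np.mgrid[0:d.shape[0],0:d.shape[1]]
    P=np.stack([(u-cx)/f*d,(v-cy)/f*d,d],-1)
    return P@R.T+o
def proj(n,p):
    f,cx,cy,o,R=cam(n); q=R.T@(np.array(p)-o); return q[0]/q[2]*f+cx,q[1]/q[2]*f+cy
E
python3 - <<'E'
from h import *
s=sense(); print(s)
for n in('side','top'):
    print(get_calibration(n))
    im,d=capture(n); np.save(n+'.npy',d); cv2.imwrite(f'pics/{n}0.png',im[...,::-1]); np.save(n+'_im.npy',im)
    for l in ['fallen','ledge','white_bottle','green_bottle','place0','place1','place2','hammer_spot','brush_spot','polish_tin_spot','steel_flask_spot','last_spot']:
        print(n,l,[(np.round(r['position'],3).tolist(),round(r['p'],2)) for r in search_frame(n,l)])
E
```

```text
pics
{'time_s': 0.0, 'joints': array([ 8.96462385e+01,  2.20915419e+01,  3.80435074e-01, -2.93601925e-02,
       -6.84106636e+01, -1.48159064e+01]), 'joint_velocities': array([ 0.0630225 , -0.11468543,  0.14659651, -0.01744347,  0.05011748,
        0.11885425]), 'effort': array([ 3.55694219e-04, -3.90659165e+01,  1.87403083e+01,  4.21978220e+00,
        1.09617761e-02, -1.93043743e-04]), 'tcp_pos': array([0.16338338, 0.60267419, 0.23245486]), 'ee_rot': array([[ 9.65105692e-01, -2.61860198e-01, -4.89595084e-04],
       [-2.61860642e-01, -9.65103362e-01, -2.12226498e-03],
       [ 8.32268654e-05,  2.17641570e-03, -9.99997628e-01]]), 'wrist_force': array([0.48304759, 0.0117307 , 0.39791561]), 'moment': array([ 0.01402703,  0.0120361 , -0.05546568]), 'gripper_width': 1.0043551018085397}
{'fov_y': 55.892613141103936, 'cx': 279.05043693022026, 'cy': 209.34023132768706, 'origin': array([ 0.17798065, -0.71673922,  0.67500817]), 'attitude': array([[ 0.87892155, -0.25920544,  0.40038663],
       [-0.47688218, -0.49333333,  0.7274652 ],
       [ 0.00896113, -0.83032209, -0.55721175]])}
side fal
[... 989 characters left out ...]
 [-9.99817522e-01, -1.90854522e-02, -8.17643513e-04],
       [ 2.67157341e-03, -9.73163354e-02, -9.95249915e-01]])}
top fallen [([0.568, 0.158, 0.141], 0.7)]
top ledge [([0.571, 0.133, 0.032], 0.61)]
top white_bottle [([0.554, 0.278, 0.139], 0.72), ([0.714, 0.254, 0.11], 0.56)]
top green_bottle [([0.564, 0.159, 0.139], 0.93)]
top place0 [([0.568, 0.133, 0.03], 0.79)]
top place1 [([0.568, 0.133, 0.03], 0.79)]
top place2 [([0.568, 0.133, 0.03], 0.79)]
top hammer_spot []
top brush_spot [([0.676, -0.375, 0.021], 0.61)]
top polish_tin_spot [([0.372, -0.398, 0.035], 0.66)]
top steel_flask_spot [([0.422, 0.38, 0.167], 0.59), ([0.56, 0.274, 0.14], 0.32)]
top last_spot [([0.387, 0.111, 0.038], 0.58)]
```

View pics/top0.png

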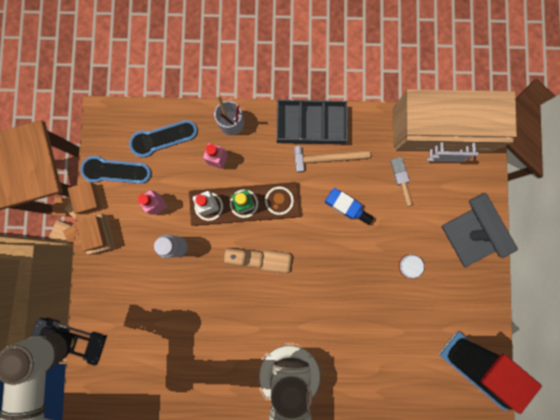

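View pics/side0.png

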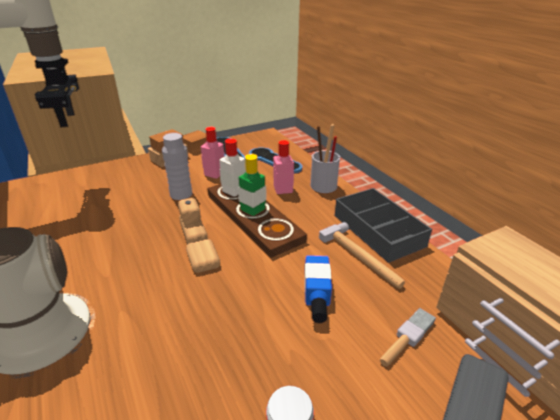

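The blue fallen bottle is at top (350,207), with its cap toward (370,218). The empty ring is at top (280,201) and side (276,230), next to the green bottle. The pink look-alikes at top (214,155) and (150,202) stand off the ledge. The bottle on the ledge with the white body and red cap, at (207,205), is the real white one.

Run:
```python
from h import *
for n in('top','side'):
    d=np.load(n+'.npy'); im=np.load(n+'_im.npy'); P=cloud(n,d)
    m=(d>0)&(P[...,0]>.45)&(P[...,0]<.66)&(P[...,1]>-.32)&(P[...,1]<-.09)&(P[...,2]>.012)&(P[...,2]<.08)
    Q=P[m]; r=cv2.minAreaRect((Q[:,:2]*1000).astype(np.float32))
    print(n,m.sum(),'rect mm',r,'zmax',np.percentile(Q[:,2],[50,98]))
    hsv=cv2.cvtColor(im,cv2.COLOR_RGB2HSV)
    cap=m&(hsv[...,2]<60); b=m&(hsv[...,2]>=60)
    print(' cap',P[cap].mean(0),cap.sum(),'body',P[b].mean(0),b.sum(),np.percentile(P[cap],[2,98],axis=0).round(3).tolist())
    # ledge top
    l=(d>0)&(abs(P[...,2]-.03)<.008)&(P[...,0]>.46)&(P[...,0]<.68)&(P[...,1]>-.05)&(P[...,1]<.42)
    L=l&(P[...,0]>.47)
    lab,st=cv2.connectedComponentsWithStats(l.astype(np.uint8))[1:3]; k=1+st[1:,4].argmax(); L=lab==k
    print(' ledge',cv2.minAreaRect((P[L][:,:2]*1000).astype(np.float32)),np.median(P[L][:,2]))
    w=L&(hsv[...,1]<90)&(hsv[...,2]>110)&(P[...,1]<.1)
    W=P[w]; print(' ring',w.sum(), cv2.fitEllipse((W[:,:2]*1000).astype(np.float32)), cv2.minEnclosingCircle((W[:,:2]*1000).astype(np.float32)),W[:,2].mean())
    u,v=map(int,proj(n,[.56,-.05,.03])); c=im[v-70:v+70,u-95:u+95]
    np.save(n+'c.npy',c)
cv2.imwrite('pics/crop1.png',cv2.resize(np.vstack([np.load('topc.npy'),np.load('sidec.npy')]),None,fx=2,fy=2,interpolation=2)[...,::-1])
```

```text
top 790 rect mm ((552.5963134765625, -191.3638916015625), (174.42630004882812, 138.37564086914062), 17.54167366027832) zmax [0.05335853 0.06173993]
 cap [ 0.52978864 -0.24964498  0.04139615] 96 body [ 0.56970285 -0.17475379  0.05138662] 694 [[0.514, -0.27, 0.034], [0.549, -0.229, 0.05]]
 ledge ((570.2850341796875, 165.84593200683594), (120.90299224853516, 369.7679138183594), 5.815757751464844) 0.02951070488870644
 ring 266 ((584.3029174804688, 44.916343688964844), (89.95225524902344, 91.14788818359375), 80.01478576660156) ((584.2658081054688, 45.027706146240234), 51.0595588684082) 0.029648405038332958
side 1510 rect mm ((565.5612182617188, -198.14418029785156), (171.51461791992188, 57.219154357910156), 59.049705505371094) zmax [0.05484965 0.05900527]
 cap [ 0.52874717 -0.25761022  0.0381668 ] 321 body [ 0.56941587 -0.18940581  0.05125709] 1189 [[0.513, -0.275, 0.019], [0.549, -0.231, 0.047]]
 ledge ((575.0819702148438, 161.55270385742188), (122.6807632446289, 371.0321350097656), 5.828353404998779) 0.030820499930760248
 ring 243 ((586.9729614257812, 45.89986038208008), (89.58892822265625, 92.31069946289062), 150.68954467773438) ((587.4781494140625, 45.54265213012695), 52.002445220947266) 0.031229726158921205
```

View pics/crop1.png

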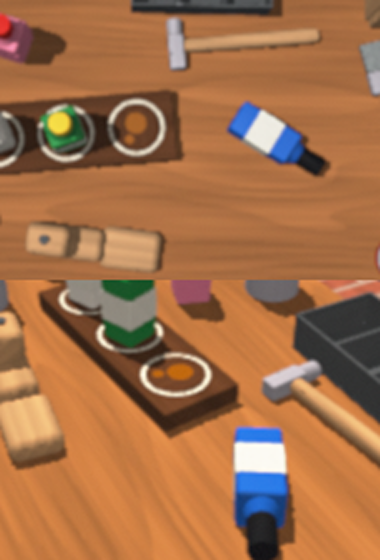

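The crop confirms it: the blue bottle with black cap lies at top (350,207), and the free ring, which has a flat stain, is next to the green bottle. First I move halfway, over clear ground.

>>> arm_command(rows=[{"travel": [3, 3.7, 0], "roll": 5.5, "fingers": 100}, {"travel": [6, 7.4, 0], "roll": 11, "fingers": 100}, {"travel": [9, 11.1, 0], "roll": 16.5, "fingers": 100}, {"travel": [12, 14.8, 0], "roll": 22, "fingers": 100}, {"travel": [15, 18.5, 0], "roll": 27.5, "fingers": 100}, {"travel": [18, 22.2, 0], "roll": 33, "fingers": 100}, {"travel": [21, 25.9, 0], "roll": 38.5, "fingers": 100}, {"travel": [24, 29.6, 0], "roll": 44, "fingers": 100}, {"travel": [27, 33.3, 0], "roll": 49.5, "fingers": 100}, {"travel": [29, 36.4, 0], "roll": 55, "fingers": 100}])

```text
time_s: 2.3
tcp_pos: [0.3487, 0.1739, 0.2339]
ee_rot: [[0.335, -0.942, 0.001], [-0.942, -0.335, 0.001], [-0.0, -0.001, -1.0]]
wrist_force: [-0.2, -0.1, -0.6]
gripper_width: 0.997
```

```bash
cat >> h.py <<'E'
def st(target=None,jaw=None):
    s=sense(); R=s['ee_rot']; print('t',round(s['time_s'],2),'tcp',s['tcp_pos'].round(4),'yaw x',round(math.degrees(math.atan2(R[1,0],R[0,0])),2),'q',s['joints'].round(1),'F',s['wrist_force'].round(2),'M',s['moment'].round(3),'w',round(s['gripper_width'],3),'z',R[:,2].round(4))
    if target is not None: print('travel cm',(R.T@(np.array(target)-s['tcp_pos'])*100).round(2))
    return s
E
python3 -c "
from h import *
st([.532,-.252,.2])"
```

```text
t 2.3 tcp [0.3487 0.1739 0.2339] yaw x -70.44 q [ 50.7  -1.9 -29.6   0.  -62.3 -31.2] F [-0.19 -0.14 -0.56] M [ 0.102 -0.073  0.014] w 0.997 z [ 8.e-04  6.e-04 -1.e+00]
travel cm [46.27 -3.01  3.38]
```

>>> arm_command(rows=[{"travel": [4.6, -0.3, 0], "roll": 5.5, "fingers": 100}, {"travel": [9.2, -0.6, 0], "roll": 11, "fingers": 100}, {"travel": [13.8, -0.9, 0], "roll": 16.5, "fingers": 100}, {"travel": [18.4, -1.2, 0], "roll": 22, "fingers": 100}, {"travel": [23, -1.5, 0], "roll": 27.5, "fingers": 100}, {"travel": [27.6, -1.8, 0], "roll": 33, "fingers": 100}, {"travel": [32.2, -2.1, 0], "roll": 38.5, "fingers": 100}, {"travel": [36.8, -2.4, 0], "roll": 44, "fingers": 100}, {"travel": [41.4, -2.7, 0], "roll": 49.5, "fingers": 100}, {"travel": [46, -3, 0], "roll": 50.5, "fingers": 100}])

```text
time_s: 3.3
tcp_pos: [0.5329, -0.2486, 0.2336]
ee_rot: [[-0.512, -0.859, 0.0], [-0.859, 0.512, -0.0], [-0.0, -0.0, -1.0]]
wrist_force: [-0.0, 1.1, 0.4]
gripper_width: 0.999
```

Run:
```python
from h import *
st([.532,-.252,.2])
n='side'
im,d=capture(n); P=cloud(n,d); hsv=cv2.cvtColor(im,cv2.COLOR_RGB2HSV)
u,v=map(int,proj(n,[.532,-.252,.1])); cv2.imwrite('pics/s2.png',cv2.resize(im[max(v-130,0):v+100,u-130:u+130],None,fx=2,fy=2)[...,::-1])
```

```text
t 3.3 tcp [ 0.5329 -0.2486  0.2336] yaw x -120.8 q [ -9.2  18.4  -4.9   0.  -66.6 -21.6] F [-0.04  1.13  0.38] M [ 0.178 -0.207 -0.021] w 0.999 z [ 3.e-04 -1.e-04 -1.e+00]
travel cm [ 0.34 -0.09  3.36]
```

View pics/s2.png

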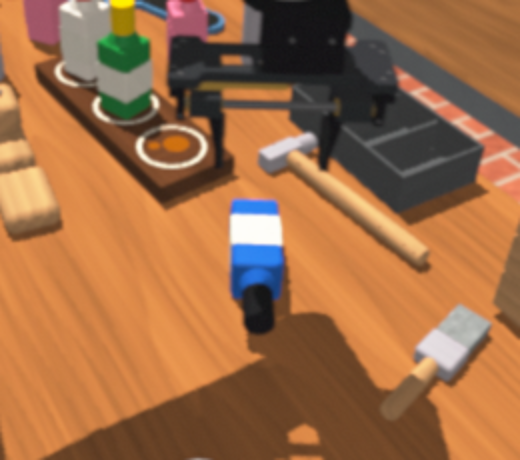

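The jaws straddle the bottle axis above the cap, which is at crop (258,305). I descend to grip the cap.

>>> arm_command(rows=[{"travel": [0.3, 0, 4], "roll": 0, "fingers": 100}, {"travel": [0.3, 0, 8], "roll": 0, "fingers": 100}, {"travel": [0.3, 0, 12], "roll": 0, "fingers": 100}, {"travel": [0.3, 0, 16], "roll": 0, "fingers": 100}, {"travel": [0.3, 0, 18.5], "roll": 0, "fingers": 100}, {"travel": [0.3, 0, 20], "roll": 0, "fingers": 100}, {"travel": [0.3, 0, 21], "roll": 0, "fingers": 100}, {"travel": [0.3, 0, 21.4], "roll": 0, "fingers": 100}, {"travel": [0.3, 0, 21.4], "roll": 0, "fingers": 100}])

```text
time_s: 4.25
tcp_pos: [0.5311, -0.2492, 0.0196]
ee_rot: [[-0.51, -0.86, 0.0], [-0.86, 0.51, -0.0], [0.0, -0.0, -1.0]]
wrist_force: [0.3, -0.5, 0.5]
gripper_width: 1.002
```

>>> arm_command(rows=[{"travel": [0, 0, 0], "roll": 0, "fingers": 30}, {"travel": [0, 0, 0], "roll": 0, "fingers": 30}, {"travel": [0, 0, 0], "roll": 0, "fingers": 30}, {"travel": [0, 0, 0], "roll": 0, "fingers": 30}, {"travel": [0, 0, 0], "roll": 0, "fingers": 30}, {"travel": [0, 0, 0], "roll": 0, "fingers": 30}, {"travel": [0, 0, 0], "roll": 0, "fingers": 20}, {"travel": [0, 0, 0], "roll": 0, "fingers": 10}, {"travel": [0, 0, 0], "roll": 0, "fingers": 10}, {"travel": [0, 0, 0], "roll": 0, "fingers": 10}])

```text
time_s: 5.25
tcp_pos: [0.5311, -0.2492, 0.0196]
ee_rot: [[-0.51, -0.86, 0.0], [-0.86, 0.51, -0.0], [-0.0, -0.0, -1.0]]
wrist_force: [1.0, -0.1, -0.2]
gripper_width: 0.381
```

```bash
python3 -c "
from h import *
st()"
```

```text
t 5.25 tcp [ 0.5311 -0.2492  0.0196] yaw x -120.68 q [ -9.3  31.7 -18.9   0.  -39.3 -21.4] F [ 0.98 -0.13 -0.16] M [-0.073 -0.221 -0.102] w 0.381 z [ 3.e-04 -1.e-04 -1.e+00]
```

Grip confirmed: 33 mm matches the 34 mm cap. Now I lift slowly.

>>> arm_command(rows=[{"travel": [0, 0, -1], "roll": 0, "fingers": 10}, {"travel": [0, 0, -2.5], "roll": 0, "fingers": 10}, {"travel": [0, 0, -4.5], "roll": 0, "fingers": 10}, {"travel": [0, 0, -6.5], "roll": 0, "fingers": 10}, {"travel": [0, 0, -8.5], "roll": 0, "fingers": 10}, {"travel": [0, 0, -10.5], "roll": 0, "fingers": 10}, {"travel": [0, 0, -12.5], "roll": 0, "fingers": 10}, {"travel": [0, 0, -14.5], "roll": 0, "fingers": 10}, {"travel": [0, 0, -16.5], "roll": 0, "fingers": 10}, {"travel": [0, 0, -18], "roll": 0, "fingers": 10}])

```text
time_s: 6.25
tcp_pos: [0.5303, -0.249, 0.2009]
ee_rot: [[-0.51, -0.86, -0.0], [-0.86, 0.51, 0.0], [0.0, 0.0, -1.0]]
wrist_force: [-0.5, 0.4, -3.2]
gripper_width: 0.38
```

Run:
```python
from h import *
st()
n='side'
im,d=capture(n); 
u,v=map(int,proj(n,[.532,-.252,.15])); cv2.imwrite('pics/s3.png',cv2.resize(im[max(v-130,0):v+120,u-130:u+130],None,fx=2,fy=2)[...,::-1])
```

```text
t 6.25 tcp [ 0.5303 -0.249   0.2009] yaw x -120.66 q [ -9.3  19.7  -8.   -0.  -62.3 -21.3] F [-0.47  0.38 -3.2 ] M [-0.091 -0.031  0.009] w 0.38 z [-2.e-04  1.e-04 -1.e+00]
```

View pics/s3.png

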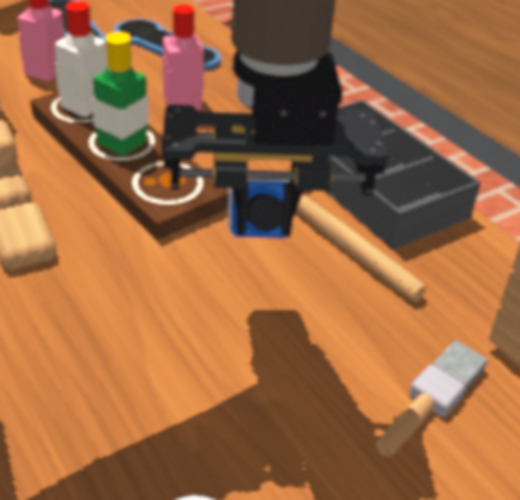

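```bash
cat >> h.py <<'E'
def blue(n,lo,hi):
    im,d=capture(n); P=cloud(n,d); hsv=cv2.cvtColor(im,cv2.COLOR_RGB2HSV)
    m=(d>0)&(P>lo).all(-1)&(P<hi).all(-1)
    b=m&(hsv[...,0]>95)&(hsv[...,0]<130)&(hsv[...,1]>120)
    return im,P,hsv,m,b
def tiltview():
    # points in vertical plane of tool x: (along -toolx, z) relative to grasp point
    s=st(); R=s['ee_rot']; g=s['tcp_pos']-.008*R[:,2]
    for n in('top','side'):
        im,P,hsv,m,b=blue(n,g-[.2,.2,.2],g+[.2,.2,.08])
        Q=P[b]-g; a=-Q@R[:,0]; l=Q@R[:,1]; z=Q[:,2]
        print(n,b.sum(),'along%',np.percentile(a,[1,25,50,75,99]).round(3),'z%',np.percentile(z,[1,25,50,75,99]).round(3),'lat',np.percentile(l,[1,50,99]).round(3))
        H,xe,ye=np.histogram2d(a,z,bins=[np.arange(-.06,.2,.02),np.arange(-.2,.06,.02)]); 
        print(H.T[::-1].astype(int))
E
python3 - <<'E'
from h import *
tiltview(); st()
E
```

```text
t 6.3 tcp [ 0.5316 -0.2495  0.2035] yaw x -120.62 q [ -9.3  19.6  -7.8   0.1 -62.4 -21.3] F [ 0.7  -0.08  0.34] M [-0.06  -0.235 -0.011] w 0.379 z [ 0.0041 -0.0018 -1.    ]
top 5 along% [0.029 0.03  0.036 0.036 0.038] z% [-0.025 -0.015 -0.014 -0.01   0.059] lat [0.027 0.028 0.041]
[[0 0 0 0 0 0 0 0 0 0 0 0]
 [0 0 0 0 0 0 0 0 0 0 0 0]
 [0 0 0 0 3 0 0 0 0 0 0 0]
 [0 0 0 0 1 0 0 0 0 0 0 0]
 [0 0 0 0 0 0 0 0 0 0 0 0]
 [0 0 0 0 0 0 0 0 0 0 0 0]
 [0 0 0 0 0 0 0 0 0 0 0 0]
 [0 0 0 0 0 0 0 0 0 0 0 0]
 [0 0 0 0 0 0 0 0 0 0 0 0]
 [0 0 0 0 0 0 0 0 0 0 0 0]
 [0 0 0 0 0 0 0 0 0 0 0 0]
 [0 0 0 0 0 0 0 0 0 0 0 0]]
side 288 along% [-0.026  0.013  0.026  0.04   0.049] z% [-0.042 -0.03  -0.005 -0.001  0.029] lat [-0.023  0.001  0.027]
[[ 0  0 20  0  0  0  0  0  0  0  0  0]
 [ 0 10  4  4  4  6  0  0  0  0  0  0]
 [ 0  4 16  7 55 66  0  0  0  0  0  0]
 [ 0  0  0 45 24  0  0  0  0  0  0  0]
 [ 0  0  0 20  1  0  0  0  0  0  0  0]
 [ 0  0  0  0  0  0  0  0  0  0  0  0]
 [ 0  0  0  0  0  0  0  0  0  0  0  0]
 [ 0  0  0  0  0  0  0  0  0  0  0  0]
 [ 0  0  0  0  0  0  0  0  0  0  0  0]
 [ 0  0  0  0  0  0  0  0  0  0  0  0]
 [ 0  0  0  0  0  0  0  0  0  0  0  0]
 [ 0  0  0  0  0  0  0  0  0  0  0  0]]
t 6.4 tcp [ 0.5307 -0.249   0.2003] yaw x -120.67 q [ -9.3  19.7  -8.1  -0.  -62.2 -21.3] F [-0.35  0.53 -3.74] M [-0.073  0.069  0.044] w 0.381 z [ 1.2e-03  1.0e-04 -1.0e+00]
```

The bottle sagged only about 34° below level, held by friction in the grip. Short vertical shakes raise the effective weight, so I use them to swing it further down.

>>> arm_command(rows=[{"travel": [0, 0, -5], "roll": 0, "fingers": 10}, {"travel": [0, 0, -2], "roll": 0, "fingers": 10}, {"travel": [0, 0, -7], "roll": 0, "fingers": 10}, {"travel": [0, 0, -3], "roll": 0, "fingers": 10}, {"travel": [0, 0, -8], "roll": 0, "fingers": 10}, {"travel": [0, 0, -3], "roll": 0, "fingers": 10}, {"travel": [0, 0, -8], "roll": 0, "fingers": 10}, {"travel": [0, 0, -5], "roll": 0, "fingers": 10}, {"travel": [0, 0, -5], "roll": 0, "fingers": 10}, {"travel": [0, 0, -5], "roll": 0, "fingers": 10}])

```text
time_s: 7.4
tcp_pos: [0.5302, -0.2489, 0.2484]
ee_rot: [[-0.51, -0.86, -0.003], [-0.86, 0.51, 0.001], [0.001, 0.003, -1.0]]
wrist_force: [-0.5, -0.1, -2.0]
gripper_width: 0.382
```

Run:
```python
from h import *
tiltview()
```

```text
t 7.4 tcp [ 0.5302 -0.2489  0.2484] yaw x -120.67 q [ -9.3  17.8  -3.8  -0.  -68.7 -21.3] F [-0.46 -0.07 -2.04] M [-0.051 -0.123  0.021] w 0.382 z [-3.4e-03  9.0e-04 -1.0e+00]
top 26 along% [0.028 0.032 0.036 0.039 0.047] z% [-0.034 -0.026 -0.022 -0.018  0.072] lat [0.022 0.029 0.043]
[[ 0  0  0  0  0  0  0  0  0  0  0  0]
 [ 0  0  0  0  0  0  0  0  0  0  0  0]
 [ 0  0  0  0  3  3  0  0  0  0  0  0]
 [ 0  0  0  0 13  3  0  0  0  0  0  0]
 [ 0  0  0  0  0  0  0  0  0  0  0  0]
 [ 0  0  0  0  0  0  0  0  0  0  0  0]
 [ 0  0  0  0  0  0  0  0  0  0  0  0]
 [ 0  0  0  0  0  0  0  0  0  0  0  0]
 [ 0  0  0  0  0  0  0  0  0  0  0  0]
 [ 0  0  0  0  0  0  0  0  0  0  0  0]
 [ 0  0  0  0  0  0  0  0  0  0  0  0]
 [ 0  0  0  0  0  0  0  0  0  0  0  0]]
side 538 along% [-0.011  0.001  0.003  0.009  0.049] z% [-0.124 -0.051 -0.04  -0.031 -0.007] lat [-0.027  0.001  0.025]
[[  0   0   0   0   0   0   0   0   0   0   0   0]
 [  0   0   4   0   0   0   0   0   0   0   0   0]
 [  0   0  32   9   0   1   0   0   0   0   0   0]
 [  0   0  22 183  20   0   0   0   0   0   0   0]
 [  0   0  47 132   5   0   0   0   0   0   0   0]
 [  0   0   0  37   0   0   0   0   0   0   0   0]
 [  0   0   0   0   0   0   0   0   0   0   0   0]
 [  0   0   0   0   0  23   0   0   0   0   0   0]
 [  0   0   0   0   0  23   0   0   0   0   0   0]
 [  0   0   0   0   0   0   0   0   0   0   0   0]
 [  0   0   0   0   0   0   0   0   0   0   0   0]
 [  0   0   0   0   0   0   0   0   0   0   0   0]]
```

The shaking works: it now hangs about 60° down. I shake again.

>>> arm_command(rows=[{"travel": [0, 0, 4], "roll": 0, "fingers": 10}, {"travel": [0, 0, -1], "roll": 0, "fingers": 10}, {"travel": [0, 0, 4], "roll": 0, "fingers": 10}, {"travel": [0, 0, -1], "roll": 0, "fingers": 10}, {"travel": [0, 0, 4], "roll": 0, "fingers": 10}, {"travel": [0, 0, -1], "roll": 0, "fingers": 10}, {"travel": [0, 0, 4], "roll": 0, "fingers": 10}, {"travel": [0, 0, -1], "roll": 0, "fingers": 10}, {"travel": [0, 0, 4], "roll": 0, "fingers": 10}, {"travel": [0, 0, -1], "roll": 0, "fingers": 10}])

```text
time_s: 8.5
tcp_pos: [0.5109, -0.2434, 0.2348]
ee_rot: [[-0.513, -0.857, -0.057], [-0.859, 0.512, 0.018], [0.014, 0.058, -0.998]]
wrist_force: [-7.6, 1.3, -14.1]
gripper_width: 0.378
```

>>> arm_command(rows=[{"travel": [0, 0, 4], "roll": -8, "fingers": 10}, {"travel": [0, 0, -1], "roll": -16, "fingers": 10}, {"travel": [0, 0, 4], "roll": -24, "fingers": 10}, {"travel": [0, 0, -1], "roll": -32, "fingers": 10}, {"travel": [0, 0, 4], "roll": -36, "fingers": 10}, {"travel": [0, 0, -1], "roll": -36, "fingers": 10}, {"travel": [0, 0, 4], "roll": -36, "fingers": 10}, {"travel": [0, 0, 0], "roll": -36, "fingers": 10}, {"travel": [0, 0, 0], "roll": -36, "fingers": 10}, {"travel": [0, 0, 0], "roll": -36, "fingers": 10}])

```text
time_s: 9.5
tcp_pos: [0.5326, -0.2494, 0.2615]
ee_rot: [[0.093, -0.996, 0.006], [-0.996, -0.093, -0.001], [0.001, -0.005, -1.0]]
wrist_force: [0.5, 0.1, -3.1]
gripper_width: 0.381
```

Run:
```python
from h import *
tiltview()
s=sense(); n='side'; im,d=capture(n)
u,v=map(int,proj(n,s['tcp_pos'])); u0=max(u-130,0); v0=max(v-100,0)
cv2.imwrite('pics/s4.png',cv2.resize(im[v0:v+150,u0:u+130],None,fx=2,fy=2)[...,::-1])
```

```text
t 9.5 tcp [ 0.5326 -0.2494  0.2615] yaw x -84.67 q [ -9.3  17.3  -2.6  -0.  -69.8  14.7] F [ 0.55  0.13 -3.09] M [-0.024 -0.073  0.013] w 0.381 z [ 5.5e-03 -8.0e-04 -1.0e+00]
top 134 along% [0.019 0.031 0.04  0.048 0.053] z% [-0.047 -0.032 -0.026 -0.022  0.04 ] lat [-0.003  0.014  0.029]
[[ 0  0  0  0  0  0  0  0  0  0  0  0]
 [ 0  0  0  0  0  0  0  0  0  0  0  0]
 [ 0  0  0  1 20  0  0  0  0  0  0  0]
 [ 0  0  0  2 44 54  0  0  0  0  0  0]
 [ 0  0  0  0  0 11  0  0  0  0  0  0]
 [ 0  0  0  0  0  0  0  0  0  0  0  0]
 [ 0  0  0  0  0  0  0  0  0  0  0  0]
 [ 0  0  0  0  0  0  0  0  0  0  0  0]
 [ 0  0  0  0  0  0  0  0  0  0  0  0]
 [ 0  0  0  0  0  0  0  0  0  0  0  0]
 [ 0  0  0  0  0  0  0  0  0  0  0  0]
 [ 0  0  0  0  0  0  0  0  0  0  0  0]]
side 848 along% [-0.01  -0.002  0.011  0.032  0.076] z% [-0.132 -0.058 -0.044 -0.034 -0.016] lat [-0.022  0.023  0.029]
[[  0   0   0   0   0   0   0   0   0   0   0   0]
 [  0   0   0   2   0   0   0   0   0   0   0   0]
 [  0   0  15  10   3   0   0   0   0   0   0   0]
 [  0   0  78 102 123   3   0   0   0   0   0   0]
 [  0   0 164  78  57  16   0   0   0   0   0   0]
 [  0   0   9  44   6   0   0   0   0   0   0   0]
 [  0   0   0   0   0   0   0   0   0   0   0   0]
 [  0   0   0   0   3  21  38   4   0   0   0   0]
 [  0   0   0   0  38  28   6   0   0   0   0   0]
 [  0   0   0   0   0   0   0   0   0   0   0   0]
 [  0   0   0   0   0   0   0   0   0   0   0   0]
 [  0   0   0   0   0   0   0   0   0   0   0   0]]
```

View pics/s4.png

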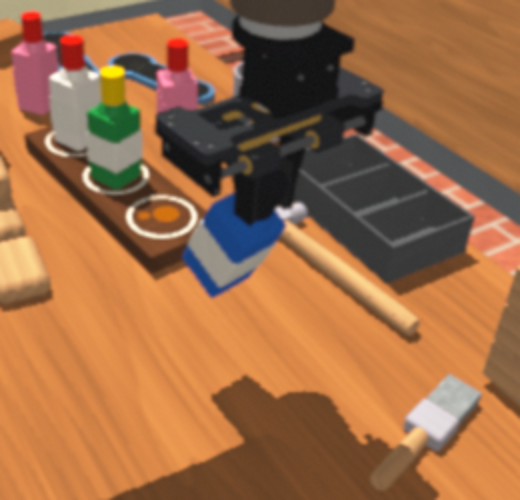

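The bottle is held about 30° off vertical, with the base toward the ledge. Now I use horizontal inertia: a gentle run back, then a sharp reversal toward the ledge.

>>> arm_command(rows=[{"travel": [0.7, 0, 0], "roll": 0, "fingers": 10}, {"travel": [2.2, 0, 0], "roll": 0, "fingers": 10}, {"travel": [5, 0, 0], "roll": 0, "fingers": 10}, {"travel": [9, 0, 0], "roll": 0, "fingers": 10}, {"travel": [5, 0, 0], "roll": 0, "fingers": 10}, {"travel": [1.5, 0, 0], "roll": 0, "fingers": 10}, {"travel": [-1, 0, 0], "roll": 0, "fingers": 10}, {"travel": [-2.5, 0, 0], "roll": 0, "fingers": 10}, {"travel": [-3.3, 0, 0], "roll": 0, "fingers": 10}, {"travel": [-3.5, 0, 0], "roll": 0, "fingers": 10}])

```text
time_s: 10.65
tcp_pos: [0.5279, -0.2143, 0.2597]
ee_rot: [[0.093, -0.996, 0.0], [-0.996, -0.093, -0.0], [0.0, -0.0, -1.0]]
wrist_force: [0.1, -0.5, -2.5]
gripper_width: 0.381
```

Run:
```python
from h import *
tiltview()
```

```text
t 10.65 tcp [ 0.5279 -0.2143  0.2597] yaw x -84.64 q [ -5.8  15.6  -5.1   0.  -69.2  11.1] F [ 0.09 -0.52 -2.49] M [-0.005 -0.075  0.014] w 0.381 z [ 3.e-04 -3.e-04 -1.e+00]
top 87 along% [0.018 0.03  0.038 0.043 0.065] z% [-0.123 -0.047 -0.033 -0.029  0.063] lat [0.002 0.017 0.029]
[[ 0  0  0  0  0  0  0  0  0  0  0  0]
 [ 0  0  0  0  0  0  0  0  0  0  0  0]
 [ 0  0  0  0  3  0  0  0  0  0  0  0]
 [ 0  0  0  2 42  7  0  0  0  0  0  0]
 [ 0  0  0  0  1 11  0  0  0  0  0  0]
 [ 0  0  0  0  0  0  0  0  0  0  0  0]
 [ 0  0  0  0  0  0  0  0  0  0  0  0]
 [ 0  0  0  0  0  0 15  0  0  0  0  0]
 [ 0  0  0  0  0  0  3  0  0  0  0  0]
 [ 0  0  0  0  0  0  0  0  0  0  0  0]
 [ 0  0  0  0  0  0  0  0  0  0  0  0]
 [ 0  0  0  0  0  0  0  0  0  0  0  0]]
side 907 along% [-0.017 -0.011 -0.     0.016  0.053] z% [-0.137 -0.064 -0.046 -0.036 -0.016] lat [-0.022  0.02   0.029]
[[  0   0   0   0   0   0   0   0   0   0   0   0]
 [  0   0   0   0   0   0   0   0   0   0   0   0]
 [  0   0  15   7   0   0   0   0   0   0   0   0]
 [  0   0 167  82  55   0   0   0   0   0   0   0]
 [  0   0 207  59  39   0   0   0   0   0   0   0]
 [  0   0  68  20   8   0   0   0   0   0   0   0]
 [  0   0   0   0   0   0   0   0   0   0   0   0]
 [  0   0   0   0   8  18   0   0   0   0   0   0]
 [  0   0   0  88  37  26   1   0   0   0   0   0]
 [  0   0   0   2   0   0   0   0   0   0   0   0]
 [  0   0   0   0   0   0   0   0   0   0   0   0]
 [  0   0   0   0   0   0   0   0   0   0   0   0]]
```

>>> arm_command(rows=[{"travel": [0.7, 0, 0], "roll": 0, "fingers": 10}, {"travel": [2.2, 0, 0], "roll": 0, "fingers": 10}, {"travel": [5, 0, 0], "roll": 0, "fingers": 10}, {"travel": [9, 0, 0], "roll": 0, "fingers": 10}, {"travel": [5, 0, 0], "roll": 0, "fingers": 10}, {"travel": [1.5, 0, 0], "roll": 0, "fingers": 10}, {"travel": [-1, 0, 0], "roll": 0, "fingers": 10}, {"travel": [-2.5, 0, 0], "roll": 0, "fingers": 10}, {"travel": [-3.3, 0, 0], "roll": 0, "fingers": 10}, {"travel": [-3.5, 0, 0], "roll": 0, "fingers": 10}])

```text
time_s: 11.75
tcp_pos: [0.5246, -0.1796, 0.2597]
ee_rot: [[0.093, -0.996, 0.0], [-0.996, -0.093, -0.0], [0.0, -0.0, -1.0]]
wrist_force: [0.1, -0.0, -2.6]
gripper_width: 0.379
```

```bash
cat >> h.py <<'E'
def tilt(shots=('side',)):
    s=st(); R=s['ee_rot']; g=s['tcp_pos']-.008*R[:,2]
    for n in shots:
        im,d=capture(n); P=cloud(n,d); Q=(P-g); a=-Q@R[:,0]; l=Q@R[:,1]; z=Q[...,2]
        m=(d>0)&(abs(l)<.035)&(z<-.04)&(z>-.165)&(a>-.06)&(a<.12)&(P[...,2]>.035)
        zs=np.arange(-.15,-.045,.01); X=[];Y=[];B=[]
        for zz in zs:
            k=m&(abs(z-zz)<.005)
            if k.sum()>8: X.append(zz); Y.append(np.percentile(a[k],4)); B.append(np.percentile(a[k],97))
        X=np.array(X)
        p=np.polyfit(X,Y,1); print(n,'front',np.c_[X,Y,B].round(3).tolist(),'tilt',math.degrees(math.atan(-p[0])))
        L=m&(abs(l)>.02); print('lat',np.percentile(l[m],[1,50,99]).round(4))
    return im
E
python3 - <<'E'
from h import *
tilt()
E
```

```text
t 11.75 tcp [ 0.5246 -0.1796  0.2597] yaw x -84.65 q [ -2.1  14.1  -7.2   0.  -68.7   7.5] F [ 0.05 -0.01 -2.59] M [ 0.011 -0.047  0.033] w 0.379 z [ 3.e-04 -3.e-04 -1.e+00]
side front [[-0.15, -0.01, -0.003], [-0.14, -0.012, 0.037], [-0.13, -0.014, 0.035], [-0.12, -0.016, 0.035], [-0.11, -0.017, 0.033], [-0.1, -0.019, 0.034], [-0.09, -0.02, 0.03], [-0.08, -0.021, 0.031], [-0.07, -0.022, 0.029], [-0.06, -0.023, 0.025], [-0.05, -0.025, 0.025]] tilt 8.157032766947225
lat [-0.029   0.0228  0.0296]
```

It is now 8° off vertical. I press it lightly onto the bare table here to square the base before going to the ledge.

>>> arm_command(rows=[{"travel": [0, 0, 3], "roll": 0, "fingers": 10}, {"travel": [0, 0, 6], "roll": 0, "fingers": 10}, {"travel": [0, 0, 9], "roll": 0, "fingers": 10}, {"travel": [0, 0, 10.5], "roll": 0, "fingers": 10}, {"travel": [0, 0, 11.2], "roll": 0, "fingers": 10}, {"travel": [0, 0, 11.5], "roll": 0, "fingers": 10}, {"travel": [0, 0, 11.7], "roll": 0, "fingers": 10}, {"travel": [0, 0, 11.8], "roll": 0, "fingers": 10}])

```text
time_s: 12.6
tcp_pos: [0.5253, -0.1799, 0.1431]
ee_rot: [[0.093, -0.996, 0.002], [-0.996, -0.093, -0.001], [0.001, -0.002, -1.0]]
wrist_force: [-1.7, -0.1, 2.3]
gripper_width: 0.385
```

>>> arm_command(rows=[{"travel": [0, 0, 0.1], "roll": 0, "fingers": 10}, {"travel": [0, 0, 0.2], "roll": 0, "fingers": 10}, {"travel": [0, 0, 0.2], "roll": 0, "fingers": 10}])

```text
time_s: 12.9
tcp_pos: [0.5256, -0.1799, 0.1429]
ee_rot: [[0.094, -0.996, 0.004], [-0.996, -0.094, -0.002], [0.002, -0.003, -1.0]]
wrist_force: [-1.7, 1.0, 9.2]
gripper_width: 0.39
```

Run:
```python
from h import *
tilt()
```

```text
t 12.9 tcp [ 0.5256 -0.1799  0.1429] yaw x -84.6 q [ -2.1  20.  -16.9   0.1 -52.9   7.5] F [-1.75  0.98  9.22] M [ 0.323  1.175 -0.032] w 0.39 z [ 0.0036 -0.0019 -1.    ]
side front [[-0.12, -0.014, 0.036], [-0.11, -0.017, 0.031], [-0.1, -0.018, 0.034], [-0.09, -0.02, 0.032], [-0.08, -0.021, 0.03], [-0.07, -0.022, 0.029], [-0.06, -0.023, 0.025], [-0.05, -0.025, 0.022]] tilt 7.939270722180888
lat [-0.0292  0.0235  0.0298]
```

```bash
cat >> h.py <<'E'
def planes(n='side'):
    s=sense(); R=s['ee_rot']; g=s['tcp_pos']-.008*R[:,2]
    im,d=capture(n); P=cloud(n,d); Q=P-g; a=-Q@R[:,0]; l=Q@R[:,1]; z=Q[...,2]
    m=(d>0)&(abs(l)<.04)&(z<-.045)&(z>-.14)&(a>-.06)&(a<.09)&(P[...,2]>.012)
    # two visible faces: split by fitting iteratively (RANSAC, world verticalish)
    pts=np.c_[a[m],l[m],z[m]]; rng=np.random.default_rng(0); out=[]
    for _ in range(2):
        best=None
        for i in range(400):
            q=pts[rng.choice(len(pts),3,False)]; nn=np.cross(q[1]-q[0],q[2]-q[0]); N=np.linalg.norm(nn)
            if N<1e-5: continue
            nn/=N
            if abs(nn[2])>.5: continue
            k=abs((pts-q[0])@nn)<.0015
            if best is None or k.sum()>best.sum(): best=k
        c=pts[best]; nn=np.linalg.svd(c-c.mean(0))[2][2]; nn*=np.sign(nn[np.abs(nn).argmax()])
        out.append(nn); print('plane',best.sum(),'normal(a,l,z)',nn.round(3),'c',c.mean(0).round(4)); pts=pts[~best]
    ax=np.cross(*out); ax/=np.linalg.norm(ax); ax*=np.sign(ax[2]); print('axis cap-up (a,l,z)',ax.round(3),'tilt a,l deg',np.degrees(ax[:2]).round(2))
    return im
E
python3 - <<'E'
from h import *
im=planes(); s=sense()
u,v=map(int,proj('side',s['tcp_pos'])); u0=max(u-100,0); v0=max(v-60,0)
cv2.imwrite('pics/s5.png',cv2.resize(im[v0:v+140,u0:u+100],None,fx=3,fy=3,interpolation=2)[...,::-1])
E
```

```text
plane 478 normal(a,l,z) [-0.101  0.995 -0.01 ] c [ 0.0065  0.0265 -0.0895]
plane 415 normal(a,l,z) [0.985 0.1   0.14 ] c [-0.0169 -0.0031 -0.0903]
axis cap-up (a,l,z) [-0.14  -0.005  0.99 ] tilt a,l deg [-8.02 -0.26]
```

View pics/s5.png

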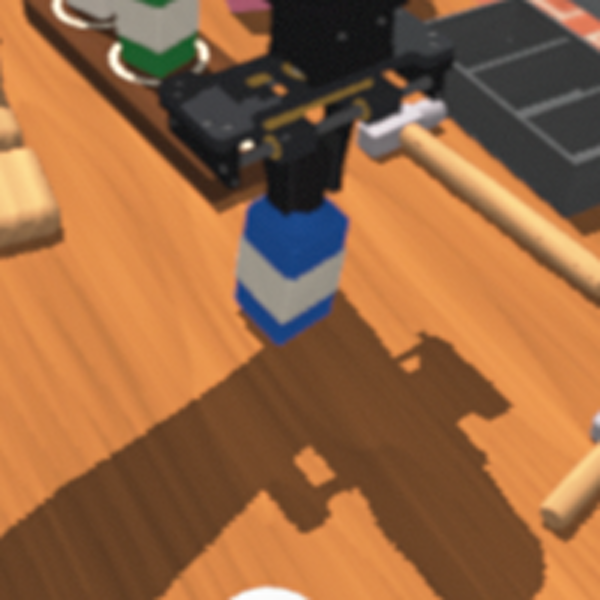

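The base contact sits almost under the grip, so pressing has no leverage. I slide the cap 2 cm toward the ledge instead and let friction hold the base.

>>> arm_command(rows=[{"travel": [-0.4, 0, 0], "roll": 0, "fingers": 10}, {"travel": [-0.8, 0, 0], "roll": 0, "fingers": 10}, {"travel": [-1.2, 0, 0], "roll": 0, "fingers": 10}, {"travel": [-1.6, 0, 0], "roll": 0, "fingers": 10}, {"travel": [-2, 0, 0], "roll": 0, "fingers": 10}, {"travel": [-2, 0, 0], "roll": 0, "fingers": 10}])

```text
time_s: 13.6
tcp_pos: [0.5236, -0.1592, 0.1405]
ee_rot: [[0.094, -0.996, 0.003], [-0.996, -0.094, -0.0], [0.001, -0.003, -1.0]]
wrist_force: [0.2, 0.0, 6.1]
gripper_width: 0.377
```

Run:
```python
from h import *
st(); planes()
```

```text
t 13.6 tcp [ 0.5236 -0.1592  0.1405] yaw x -84.61 q [  0.1  19.5 -18.1   0.  -52.2   5.3] F [0.24 0.04 6.13] M [-0.509 -0.014  0.065] w 0.377 z [ 2.8e-03 -4.0e-04 -1.0e+00]
plane 488 normal(a,l,z) [ 0.996  0.095 -0.001] c [-0.0298 -0.0026 -0.0879]
plane 432 normal(a,l,z) [-0.09   0.996  0.002] c [-0.0054  0.0264 -0.0891]
axis cap-up (a,l,z) [ 0.001 -0.002  1.   ] tilt a,l deg [ 0.08 -0.1 ]
```

It is upright: tilt 0.1° both ways, 6 N on the table. Lift 8 cm gently, then travel smoothly over the ring.

>>> arm_command(rows=[{"travel": [0, 0, -0.5], "roll": 0, "fingers": 10}, {"travel": [0, 0, -1.5], "roll": 0, "fingers": 10}, {"travel": [0, 0, -3], "roll": 0, "fingers": 10}, {"travel": [0, 0, -4.5], "roll": 0, "fingers": 10}, {"travel": [0, 0, -6], "roll": 0, "fingers": 10}, {"travel": [0, 0, -7.3], "roll": 0, "fingers": 10}, {"travel": [0, 0, -8], "roll": 0, "fingers": 10}])

```text
time_s: 14.35
tcp_pos: [0.5225, -0.1592, 0.2203]
ee_rot: [[0.093, -0.996, 0.001], [-0.996, -0.093, 0.001], [-0.001, -0.001, -1.0]]
wrist_force: [-0.4, -0.8, -2.6]
gripper_width: 0.383
```

>>> arm_command(rows=[{"travel": [-0.6, -0.2, 0], "roll": 0, "fingers": 10}, {"travel": [-2, -0.8, 0], "roll": 0, "fingers": 10}, {"travel": [-4.5, -1.8, 0], "roll": 0, "fingers": 10}, {"travel": [-7.2, -2.9, 0], "roll": 0, "fingers": 10}, {"travel": [-10, -4, 0], "roll": 0, "fingers": 10}, {"travel": [-12.8, -5.1, 0], "roll": 0, "fingers": 10}, {"travel": [-15.5, -6.2, 0], "roll": 0, "fingers": 10}, {"travel": [-17.8, -7.2, 0], "roll": 0, "fingers": 10}, {"travel": [-19.2, -7.8, 0], "roll": 0, "fingers": 10}, {"travel": [-19.8, -8, 0], "roll": 0, "fingers": 10}])

```text
time_s: 15.35
tcp_pos: [0.5837, 0.047, 0.2185]
ee_rot: [[0.095, -0.995, -0.002], [-0.996, -0.095, -0.0], [0.0, 0.002, -1.0]]
wrist_force: [-0.9, -0.5, -2.6]
gripper_width: 0.381
```

Run:
```python
from h import *
st([.585,.046,.1703]); planes()
```

```text
t 15.35 tcp [0.5837 0.047  0.2185] yaw x -84.56 q [ 20.4  18.9  -6.5  -0.  -64.7 -15. ] F [-0.92 -0.52 -2.64] M [-0.02   0.005 -0.046] w 0.381 z [-1.7e-03 -3.0e-04 -1.0e+00]
travel cm [ 0.11 -0.13  4.82]
plane 384 normal(a,l,z) [0.997 0.071 0.009] c [-0.0293 -0.0015 -0.0901]
plane 329 normal(a,l,z) [-0.105  0.994 -0.001] c [-0.0043  0.0263 -0.0906]
axis cap-up (a,l,z) [-0.009 -0.     1.   ] tilt a,l deg [-0.54 -0.02]
```

>>> arm_command(rows=[{"travel": [0.1, -0.1, 0.7], "roll": 0, "fingers": 10}, {"travel": [0.1, -0.1, 1.8], "roll": 0, "fingers": 10}, {"travel": [0.1, -0.1, 2.8], "roll": 0, "fingers": 10}, {"travel": [0.1, -0.1, 3.6], "roll": 0, "fingers": 10}, {"travel": [0.1, -0.1, 4.0], "roll": 0, "fingers": 10}, {"travel": [0.1, -0.1, 4.2], "roll": 0, "fingers": 10}, {"travel": [0.1, -0.1, 4.3], "roll": 0, "fingers": 10}, {"travel": [0.1, -0.1, 4.4], "roll": 0, "fingers": 10}, {"travel": [0.1, -0.1, 4.5], "roll": 0, "fingers": 10}])

```text
time_s: 16.3
tcp_pos: [0.5851, 0.0442, 0.1749]
ee_rot: [[0.093, -0.996, 0.001], [-0.996, -0.093, 0.0], [-0.0, -0.001, -1.0]]
wrist_force: [-1.3, -0.3, -2.0]
gripper_width: 0.381
```

>>> arm_command(rows=[{"travel": [0, 0, 0.1], "roll": 0, "fingers": 10}, {"travel": [0, 0, 0.2], "roll": 0, "fingers": 10}, {"travel": [0, 0, 0.3], "roll": 0, "fingers": 10}, {"travel": [0, 0, 0.3], "roll": 0, "fingers": 10}])

```text
time_s: 16.7
tcp_pos: [0.5848, 0.0441, 0.1714]
ee_rot: [[0.093, -0.996, -0.0], [-0.996, -0.093, -0.0], [0.0, 0.0, -1.0]]
wrist_force: [-0.2, -0.3, -2.9]
gripper_width: 0.383
```

Run:
```python
from h import *
st([.585,.046,.1703]); planes()
im,P,hsv,m,b=blue('side',np.array([.5,-.05,.02]),np.array([.66,.12,.25]))
w=(P[...,2]<.036)&(hsv[...,1]<90)&(hsv[...,2]>110)&m
W=(P[w][:,:2]*1000).astype(np.float32); print('ring',len(W),cv2.minEnclosingCircle(W),cv2.fitEllipse(W)); cv2.imwrite('pics/s6.png',cv2.resize(im[120:300,180:380],None,fx=3,fy=3,interpolation=2)[...,::-1])
```

```text
t 16.7 tcp [0.5848 0.0441 0.1714] yaw x -84.67 q [ 20.1  21.2 -10.2  -0.  -58.5 -14.8] F [-0.2  -0.32 -2.93] M [ 0.066 -0.02   0.021] w 0.383 z [-3.e-04 -1.e-04 -1.e+00]
travel cm [-0.18 -0.04  0.11]
plane 345 normal(a,l,z) [0.994 0.111 0.017] c [-0.0292 -0.0047 -0.0922]
plane 314 normal(a,l,z) [-0.084  0.996 -0.005] c [-0.0052  0.0262 -0.0919]
axis cap-up (a,l,z) [-0.017  0.004  1.   ] tilt a,l deg [-1.    0.23]
ring 130 ((582.6007080078125, 59.13710403442383), 62.71950149536133) ((592.94091796875, 59.93987274169922), (92.58208465576172, 125.60603332519531), 158.4049835205078)
```

View pics/s6.png

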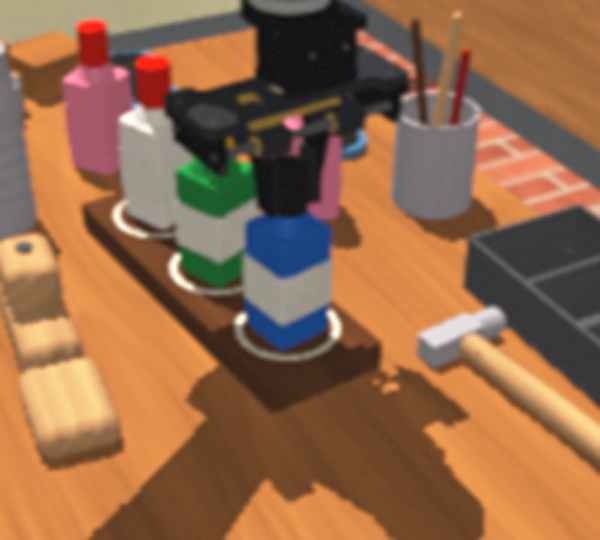

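The bottle is centred in the ring, about 1 mm above the ledge. I nudge it 2 mm and lower to contact.

>>> arm_command(rows=[{"travel": [-0.2, 0, 0], "roll": 0, "fingers": 10}, {"travel": [-0.2, 0, 0.05], "roll": 0, "fingers": 10}, {"travel": [-0.2, 0, 0.1], "roll": 0, "fingers": 10}, {"travel": [-0.2, 0, 0.15], "roll": 0, "fingers": 10}, {"travel": [-0.2, 0, 0.15], "roll": 0, "fingers": 10}])

```text
time_s: 17.3
tcp_pos: [0.5849, 0.0463, 0.1708]
ee_rot: [[0.093, -0.996, 0.001], [-0.996, -0.093, 0.0], [-0.0, -0.001, -1.0]]
wrist_force: [-1.1, 1.1, 1.8]
gripper_width: 0.379
```

Run:
```python
from h import *
st(); planes(); st()
```

```text
t 17.3 tcp [0.5849 0.0463 0.1708] yaw x -84.66 q [ 20.3  21.3 -10.3   0.  -58.4 -15. ] F [-1.11  1.12  1.81] M [0.288 0.523 0.018] w 0.379 z [ 8.e-04  1.e-04 -1.e+00]
plane 369 normal(a,l,z) [0.998 0.059 0.014] c [-0.029  -0.002  -0.0925]
plane 311 normal(a,l,z) [-0.086  0.996  0.   ] c [-0.0041  0.0264 -0.0913]
axis cap-up (a,l,z) [-0.013 -0.001  1.   ] tilt a,l deg [-0.77 -0.08]
t 17.35 tcp [0.5849 0.0462 0.1708] yaw x -84.66 q [ 20.3  21.3 -10.3   0.  -58.4 -15. ] F [-1.77  1.52  2.16] M [ 0.299  0.589 -0.035] w 0.386 z [ 8.e-04  1.e-04 -1.e+00]
```

Contact is made: the force went from −2.9 N to +2 N. Another 1 mm to seat it firmly, then check and release.

>>> arm_command(rows=[{"travel": [0, 0, 0.05], "roll": 0, "fingers": 10}, {"travel": [0, 0, 0.1], "roll": 0, "fingers": 10}, {"travel": [0, 0, 0.1], "roll": 0, "fingers": 10}])

```text
time_s: 17.65
tcp_pos: [0.585, 0.0463, 0.1708]
ee_rot: [[0.093, -0.996, 0.002], [-0.996, -0.093, 0.0], [0.0, -0.002, -1.0]]
wrist_force: [-3.2, 0.8, 7.4]
gripper_width: 0.38
```

>>> arm_command(rows=[{"travel": [0, 0, 0.05], "roll": 0, "fingers": 45}, {"travel": [0, 0, 0], "roll": 0, "fingers": 50}, {"travel": [0, 0, 0], "roll": 0, "fingers": 60}, {"travel": [0, 0, 0], "roll": 0, "fingers": 75}, {"travel": [0, 0, 0], "roll": 0, "fingers": 85}, {"travel": [0, 0, 0], "roll": 0, "fingers": 85}, {"travel": [0, 0, 0], "roll": 0, "fingers": 85}])

```text
time_s: 18.35
tcp_pos: [0.5847, 0.0461, 0.169]
ee_rot: [[0.093, -0.996, -0.0], [-0.996, -0.093, -0.0], [0.0, 0.0, -1.0]]
wrist_force: [-0.3, -0.1, -0.4]
gripper_width: 0.818
```

Run:
```python
from h import *
st(); planes()
```

```text
t 18.35 tcp [0.5847 0.0461 0.169 ] yaw x -84.67 q [ 20.3  21.4 -10.4   0.  -58.2 -15. ] F [-0.34 -0.09 -0.36] M [ 0.118 -0.083  0.004] w 0.818 z [-1.e-04 -0.e+00 -1.e+00]
plane 373 normal(a,l,z) [0.995 0.105 0.002] c [-0.0279 -0.0026 -0.0922]
plane 313 normal(a,l,z) [-0.101  0.995  0.003] c [-0.0047  0.0263 -0.09  ]
axis cap-up (a,l,z) [-0.002 -0.003  1.   ] tilt a,l deg [-0.12 -0.17]
```

Released and upright. I retreat straight up and verify.

>>> arm_command(rows=[{"travel": [0, 0, -1], "roll": 0, "fingers": 85}, {"travel": [0, 0, -3], "roll": 0, "fingers": 85}, {"travel": [0, 0, -6], "roll": 0, "fingers": 85}, {"travel": [0, 0, -9.5], "roll": 0, "fingers": 85}, {"travel": [0, 0, -13], "roll": 0, "fingers": 85}, {"travel": [0, 0, -15], "roll": 0, "fingers": 85}, {"travel": [6, 0, -15], "roll": 0, "fingers": 85}, {"travel": [11, 0, -15], "roll": 0, "fingers": 85}, {"travel": [15, 0, -15], "roll": 0, "fingers": 85}, {"travel": [15, 0, -15], "roll": 0, "fingers": 85}])

```text
time_s: 19.4
tcp_pos: [0.5985, -0.1082, 0.3197]
ee_rot: [[0.087, -0.996, 0.0], [-0.996, -0.087, -0.001], [0.001, -0.0, -1.0]]
wrist_force: [-0.1, -0.3, -1.1]
gripper_width: 0.852
```

Run:
```python
from h import *
st()
for n in('top','side'):
    im0=np.load(n+'_im.npy'); d0=np.load(n+'.npy')
    im,P,hsv,m,b=blue(n,np.array([.53,-.02,.04]),np.array([.65,.09,.25]))
    Q=P[m&(P[...,2]>.16)]; print(n,'cap centre',np.median(Q,0).round(4),Q[:,2].max())
    for l in ['fallen','white_bottle','green_bottle','hammer_spot','brush_spot','polish_tin_spot','steel_flask_spot','last_spot']:
        print(n,l,[(np.round(r['position'],3).tolist(),round(r['p'],2)) for r in search_frame(n,l)])
    if n=='top': cv2.imwrite('pics/top7.png',im[...,::-1])
```

```text
t 19.4 tcp [ 0.5985 -0.1082  0.3197] yaw x -85.03 q [  5.   17.8   6.4   0.1 -78.6  -0.1] F [-0.14 -0.3  -1.08] M [ 0.131 -0.029 -0.04 ] w 0.852 z [ 4.0e-04 -1.2e-03 -1.0e+00]
  return _methods._mean(a, axis=axis, dtype=dtype,
  ret = um.true_divide(
Traceback (most recent call last):
ValueError: zero-size array to reduction operation maximum which has no identity
```

Run:
```python
from h import *
for n in('top','side'):
    im,P,hsv,m,b=blue(n,np.array([.53,-.02,.04]),np.array([.65,.11,.25]))
    Q=P[m]; print(n,m.sum(),b.sum(), np.percentile(Q,[1,50,99],axis=0).round(3).tolist() if len(Q) else '')
    C=Q[Q[:,2]>.165] if len(Q) else []; print('cap pts',len(C), np.percentile(C,[2,50,98],axis=0).round(4).tolist() if len(C) else '')
    for l in ['white_bottle','green_bottle','hammer_spot','brush_spot','polish_tin_spot','steel_flask_spot','last_spot']:
        print(n,l,[(np.round(r['position'],3).tolist(),round(r['p'],2)) for r in search_frame(n,l)[:3]])
    cv2.imwrite(f'pics/{n}7.png',im[60:320,80:440][...,::-1] if n=='top' else im[60:340,120:480][...,::-1])
a=cv2.imread('pics/top7.png');b=cv2.imread('pics/side7.png'); cv2.imwrite('pics/fin.png',np.vstack([a,b]))
```

```text
top 0 0 
cap pts 0 
top white_bottle [([0.556, 0.278, 0.14], 0.88), ([0.559, 0.457, 0.114], 0.88), ([0.714, 0.253, 0.11], 0.6)]
top green_bottle [([0.56, 0.162, 0.143], 0.58)]
top hammer_spot [([0.555, 0.273, 0.142], 0.53)]
top brush_spot [([0.672, -0.375, 0.02], 0.74)]
top polish_tin_spot [([0.371, -0.398, 0.036], 0.9)]
top steel_flask_spot [([0.42, 0.378, 0.166], 0.82)]
top last_spot [([0.392, 0.168, 0.084], 0.9), ([0.552, 0.229, 0.032], 0.5)]
side 1371 609 [[0.554, 0.013, 0.042], [0.575, 0.027, 0.117], [0.615, 0.066, 0.201]]
cap pts 234 [[0.5689, 0.0281, 0.1658], [0.5807, 0.036, 0.1904], [0.6004, 0.0576, 0.2016]]
side white_bottle [([0.555, 0.448, 0.089], 0.72), ([0.562, 0.14, 0.114], 0.66), ([0.722, 0.24, 0.098], 0.63)]
side green_bottle [([0.56, 0.142, 0.112], 0.76), ([0.378, 0.099, 0.031], 0.7), ([0.37, -0.402, 0.033], 0.61)]
side hammer_spot []
side brush_spot [([0.672, -0.385, 0.012], 0.69), ([0.539, 0.068, 0.03], 0.27)]
side polish_tin_spot [([0.374, -0.403, 0.033], 0.89)]
side steel_flask_spot [([0.416, 0.367, 0.113], 0.6)]
side last_spot [([0.378, 0.1, 0.03], 0.73), ([0.538, 0.071, 0.031], 0.57)]
```

View pics/fin.png

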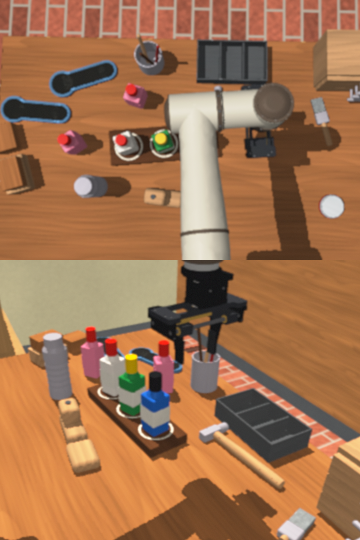

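```bash
python3 -c "
from station import *
print(finish_job())"
```

```text
the job is handed in; nothing more can be done
None
```

The blue bottle is standing upright, cap up, in the empty ring next to the green bottle. It is released, and the job was handed in at about 20 s on the robot's clock.

**How it went:** I gripped the bottle by its cap and lifted it, but it only sagged part way in the grip. Short shakes brought it to 8° off vertical. Pressing it straight down on the bare table did not straighten it, so I slid the cap 2 cm while table friction held the base, which brought it to about 0.1°. I then carried it to the ring and lowered it to light contact. The last readings before release were about 7 N upward at the wrist, which is roughly 10 N on the ledge.

**Last checks:**
- **Tilt:** about 0.2° after release.
- **Height:** the cap top measured 0.2016 m, against 0.200 m expected.
- **Position:** the bottle's axis is about 2 mm from the ring centre, by the gripper position and camera fits.
- **Other items:** the green bottle, brush, tin and flask were found within about 6 mm of their first positions. The white bottle matched from the top camera. The shoe last matched from the side camera.

**Checks that failed or disagreed:**
- The top camera could not see the bottle in the final check because the arm was in the way.
- The top camera put the last about 6 cm from its first reading. The arm covers part of it in that picture, and the robot never went near it.
- The detector did not find the hammer at the end. It shows in the final side picture, apparently where it was, but I did not measure it.

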